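# Flip the status tag of the occupied stirring pad

## Task

A beaker has been set on one of the two stirring pads: flip the paddle of the tag stand in front of that pad right over its hinge, so that it lies flat on the other side with its ring face up. Work gently with the fingertips only - press the small tab, push the paddle over, press it flat - without lifting or shifting either stand, and leave the empty pad's tag, the beaker, the jar and the thermometer where they are.

Things in the scene. Friction and masses are not known exactly. Their poses are not given: they have to be found in the camera images.
- stand_beaker: Loose tag stand on the robot side of the pad with the beaker, 0.2 m from its centre. Steel base 100 x 150 x 10 mm (x, y, z), about 0.9 kg; two hinge brackets 6 x 20 mm at x = +-42, 65 mm high; four posts (radius 4) at x = +-28, y = +-60, 56 mm high, on which the paddle lies. Origin: centre of the base's underside, on the table; x along the hinge, away from the robot, y left, z up.
- hinge_beaker (a point): Middle of that tag's hinge axis, 60 mm above the table; axes as the stand's (hinge along x, shaft radius 4 mm). The hinge is stiff (friction 0.022 N m against a 30 g paddle): the paddle stays at whatever angle it is left.
- flag_beaker (a joint): Angle of that tag's white paddle (rad), 0 to pi between stops; starts at 0 to 0.3. 0: level, towards the stand's +y, bar face (one straight grey bar) up; pi/2: upright; pi: level towards -y, ring face (grey ring) up. Turning from 0 to pi carries the paddle up and over.
- edge_beaker (a point): Middle of the paddle's free edge, at mid thickness; moves with the paddle. The paddle is 66 mm wide along the hinge, 5 mm thick, its mid-plane through the hinge axis, and reaches 68 mm from the axis.
- tab_beaker (a point): End of the paddle's finger tab, opposite the paddle beyond the hinge: same plane, 24 mm wide, 5 thick, reaching 40 mm from the axis; only the base (top at 10 mm) is under it. Pressing the tab down swings the paddle up: a tip whose near edge is 15 mm from the axis, pressed to 27 mm below the axis, raises it about 60 degrees.
- stand_empty: Loose tag stand on the robot side of the empty pad; leave alone. Steel base 100 x 150 x 10 mm (x, y, z), about 0.9 kg; two hinge brackets 6 x 20 mm at x = +-42, 65 mm high; four posts (radius 4) at x = +-28, y = +-60, 56 mm high, on which the paddle lies. Origin: centre of the base's underside, on the table; x along the hinge, away from the robot, y left, z up.
- hinge_empty (a point): Middle of that tag's hinge axis, 60 mm above the table; axes as the stand's (hinge along x, shaft radius 4 mm). The hinge is stiff (friction 0.022 N m against a 30 g paddle): the paddle stays at whatever angle it is left.
- flag_empty (a joint): Angle of that tag's white paddle (rad), 0 to pi between stops; starts at 0 to 0.3. 0: level, towards the stand's +y, bar face (one straight grey bar) up; pi/2: upright; pi: level towards -y, ring face (grey ring) up. Turning from 0 to pi carries the paddle up and over.
- edge_empty (a point): Middle of the paddle's free edge, at mid thickness; moves with the paddle. The paddle is 66 mm wide along the hinge, 5 mm thick, its mid-plane through the hinge axis, and reaches 68 mm from the axis.
- tab_empty (a point): End of the paddle's finger tab, opposite the paddle beyond the hinge: same plane, 24 mm wide, 5 thick, reaching 40 mm from the axis; only the base (top at 10 mm) is under it. Pressing the tab down swings the paddle up: a tip whose near edge is 15 mm from the axis, pressed to 27 mm below the axis, raises it about 60 degrees.
- beaker_mid (a point): Half-way up the open glass beaker (68 mm across, 85 mm high) that stands on one of the two pads (blue plates with black tops, 160 x 160 x 15 mm).
- jar_mid (a point): Half-way up an amber glass jar with a white cap, 44 mm across, 60 mm high, standing between the two pads.
- probe: Orange hand thermometer lying on the table between the two stands, needle away from the robot: handle 20 x 75 x 14 mm, with a 4 mm steel needle; 175 mm long in all along its y axis. Origin: underside, near the needle end of the handle.
There are look-alikes about, which are no part of the job. Several things look just like the part that bears jar_mid: the one meant starts farthest to the robot's left. What is shaped like the stand_beaker but red is not meant.

How it is judged:
At the end, for the whole second after the job is handed in: The paddle of the tag at the beaker's pad lies over on the other side within 10 degrees of level, ring face up, at rest; the other tag's paddle is as it was (edge within 25 mm); both stands, beaker, jar and thermometer stand within 30 mm of where they were, upright (value of joint flag_beaker above 2.97 rad and velocity of joint flag_beaker between -0.1 and 0.1 rad/s and distance of edge_empty from where it was at the start of the episode below 0.025 m and value of joint flag_empty below 0.6 rad and distance of each of stand_beaker, stand_empty, beaker_mid, jar_mid, probe from where it was at the start of the episode below 0.03 m and angle between each of stand_beaker, stand_empty, beaker_mid, jar_mid's own z axis and vertical below 0.1 rad); the robot touches nothing.
It fails at once if a tag stand was lifted, tipped or shoved away (over 15 mm up, 0.2 rad, or 50 mm) (height (world z) of any of stand_beaker, stand_empty above 0.015 m or angle between any of stand_beaker, stand_empty's own z axis and vertical above 0.2 rad or distance of any of stand_beaker, stand_empty from where it was at the start of the episode above 0.05 m).
It fails at once if the empty pad's paddle was turned (edge moved over 40 mm) (distance of edge_empty from where it was at the start of the episode above 0.04 m).
It fails at once if the beaker, jar or thermometer was lifted or displaced (over 40 mm) (distance of any of beaker_mid, jar_mid, probe from where it was at the start of the episode above 0.04 m or height (world z) of beaker_mid above 0.0725 m or height (world z) of jar_mid above 0.045 m or height (world z) of probe above 0.015 m).
It fails at once if the paddle was squeezed or pressed hard (over 30 N) (contact force between the fingers and flag_beaker above 30 N).
It also fails if it takes over 42 s, if anything falls off the work surface, if the arm or the gripper's body presses on something with over 40 N, if the wrist force passes 120 N, or if a joint passes its speed limit or range.

## Robot

A 7-joint arm with a two-finger parallel gripper is mounted at the origin on the work surface. World frame = base frame: x ahead of the robot, y to its left, z up, the work surface at z = 0. Lengths are in m, angles in rad, forces in N, time in s.
With the tool pointing down it reaches from about 0.425 to 0.825 m from the base axis. Payload 3.6 kg.
Tool frame: the origin (TCP) lies on the centre line of the jaws, within the pads' length; the fingertips stand 19 mm ahead of it and the grasp point (between the pads) is the TCP (bot.finger_overhang is the distance from the TCP to the fingertips, in m); z points along the fingers, y is the line along which they close (so a half turn about z gives the same grasp; the last joint's range is limited). The gripper opens to 85 mm and grips with 20 to 120 N. Pads are 22 mm wide; open, the fingers measure 114 mm over their backs; the gripper's body (76 mm by 85 mm) begins 54 mm behind the grasp point. The pads swing forward as they close: fully open they stand 13 mm farther back than shut.
Start: joints at [1.192, 0.615, -0.013, 1.423, 0.008, 1.103, -0.04], TCP at [0.225, -0.61, 0.216] pointing down, gripper open.
Joint ranges: [-3.12, 3.12], [-0.3, 2.06], [-1.34, 1.32], [0.26, 2.42], [-1.36, 4.5], [0.01, 1.98], [-2.84, 2.84]. Speed limits (rad/s): [2.79, 2.79, 3.14, 3.14, 3.14, 3.14, 3.14].

## Interface

Orientations are given as a 3x3 rotation matrix whose columns are the frame's x, y, z axes.
In Python, from plant import telemetry, read_camera, camera_params, bot gives the robot as it stands.
- The arm moves only by the shell command python3 -m inch 'ROWS' [OPENING] [FORCE]. ROWS is JSON, one flat list of numbers, 6 for each row, row after row: the shift along the tool's x, y, z in m, then the turn, a rotation vector about the tool's x, y, z in rad. In form: [x, y, z, ax, ay, az, x, y, z, ax, ay, az, ...]. A call has 1 to 8 rows; each row is the pose to reach, as a shift and turn from the pose commanded when the call began, along the tool's axes at that moment; what a row does not reach only later rows make up. A row lasts 1/12 s, in which the tool goes at most 41.7 mm and 7.16 degrees, less where a joint would pass 70% of its speed; a pose out of reach is approached as far as the arm can. A call with a gripper value outside its range is refused whole. OPENING is the closure in counts, from 0 (fully open) to 255 (shut), set as the call begins (- or left out, the last holds). The fingers move at their own pace and stop on an object; FORCE is the grip in N (left out, the last holds). Time passes only in rows, so rows that repeat a pose let the fingers close. It gives the time, the measured TCP pose, the force, the opening and the grip force at its end, in the units of the state.
- telemetry.get_state(): the state, without advancing time (a new reading comes with each control period).
- read_camera(name): name is "scene" or "top" or "wrist"; returns the picture (400x640x3 uint8, red, green, blue); there is no depth.
- camera_params(name): a dict with "intrinsics" (3x3 intrinsics, pixels), "R" (3x3) and "t" (3): a world point X has camera coordinates R X + t. Camera axes: x right, y down, z forward; pixel columns grow to the right and rows downward; lengths in m; the calibration is good to about 2 mm. The wrist camera is an equidistant fisheye: a pixel r from the principal point sees the ray r / f radians off the axis. A picture is of the moment at which its call begins: read the wrist's pose just before it. camera_params takes no time and is no camera call; for the wrist camera it gives the pose at the moment of the call.
- bot.close_job(): hands the job in; it is judged then, once.
The state is a dict: "clock": time; "joint_positions": joint angles; "dq": joint speeds; "effort": joint torques, N m; "eef_pos": TCP position; "tool_rot": TCP orientation; "wrist_force": force on the tool from outside, world axes, zero at the start; "torque": the same for the moment, N m; "grip_width": finger opening in m; "grasp_force": force on a finger pad.
Only numpy, scipy, OpenCV 4.12 (cv2) and the standard library are available. Lean on these libraries where they do the work, as an engineer would, in place of code of your own. Each camera call takes 0.05 s, during which the arm holds its last target. There are 200 camera calls.

## Working session

There is one attempt and no reset: what is moved stays moved. The work goes in short steps, Python scripts to look and compute and a shell command to move; the robot and the scene stay as the last step left them, time stands still between calls to the robot, and variables do not carry over. Pictures are saved under pics/ and viewed, at most 10 in all, crops included, and the job is handed in when it is done.

```bash
mkdir -p pics; python3 - <<'E'
from plant import telemetry, read_camera, camera_params, bot
import cv2,numpy as np
s=telemetry.get_state();print(s['clock'],s['eef_pos'],s['tool_rot'],s['grip_width'])
for n in ['scene','top']:
    cv2.imwrite(f'pics/{n}0.png',read_camera(n)[:,:,::-1])
    c=camera_params(n);print(n,c)
E
```

```text
0.0 [ 0.22430988 -0.60919043  0.21493741] [[ 9.38390579e-01  3.45575300e-01 -9.13437957e-04]
 [ 3.45576506e-01 -9.38387445e-01  2.42503967e-03]
 [-1.91249017e-05 -2.59129707e-03 -9.99996642e-01]] 0.08520706356007984
scene {'intrinsics': array([[382.2642603 ,   0.        , 322.33903423],
       [  0.        , 382.2642603 , 195.63700546],
       [  0.        ,   0.        ,   1.        ]]), 'R': array([[ 0.47816476,  0.87824051, -0.00721556],
       [ 0.72040255, -0.39690158, -0.5687612 ],
       [-0.50237299,  0.26676346, -0.82247106]]), 't': array([-0.23667111, -0.42809519,  1.34439726])}
top {'intrinsics': array([[405.42889773,   0.        , 314.36835484],
       [  0.        , 405.42889773, 203.95115816],
       [  0.        ,   0.        ,   1.        ]]), 'R': array([[ 0.02363849, -0.99954858, -0.01854349],
       [-0.99292981, -0.0213156 , -0.11677346],
       [ 0.11632549,  0.02117273, -0.99298545]]), 't': array([-0.06540134,  0.64914665,  0.86453706])}
```

View pics/scene0.png

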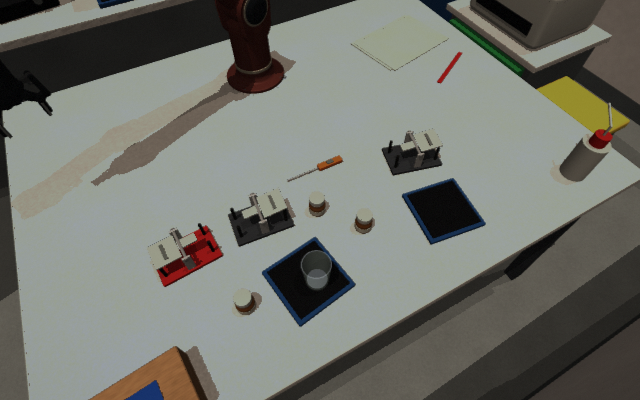

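View pics/top0.png

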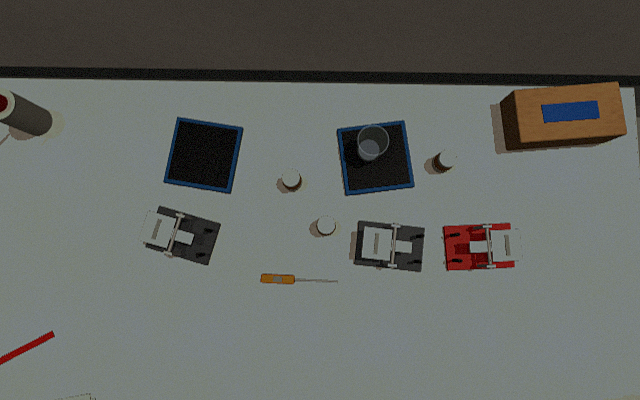

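Scene view: robot base at about (250,75), and the beaker on the pad at (310,280). Top view (up = +x, left = +y): beaker at (373,143) on the pad at (375,157).

Candidates for the tag stand in the top view:
- Dark stand at (390,246), in front of the beaker's pad: this is the one.
- Dark stand at (182,236), in front of the empty pad: leave alone.
- Red stand at (482,246): decoy.

The jars are at (291,180), (326,225) and (443,161). The one farthest left, (291,180), is the jar meant.

```bash
python3 - <<'E'
import cv2
a=cv2.imread('pics/top0.png')[205:285,340:440]
cv2.imwrite('pics/crop.png',cv2.resize(cv2.convertScaleAbs(a,alpha=1.5),None,fx=7,fy=7,interpolation=cv2.INTER_CUBIC))
E
```

```text
(no output)
```

View pics/crop.png

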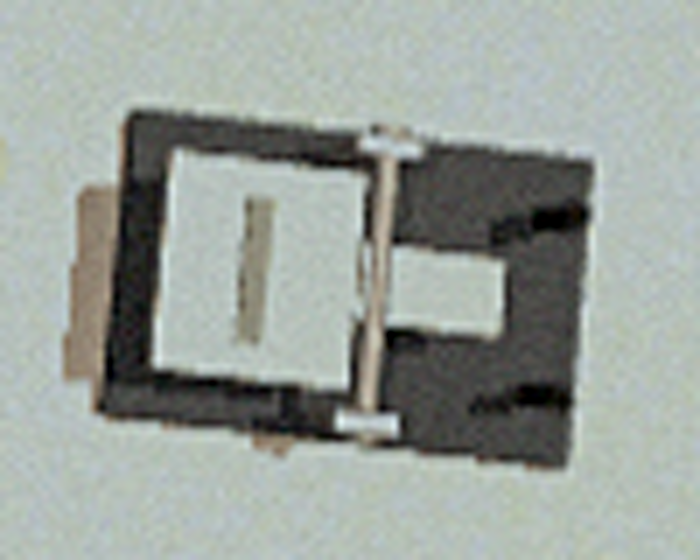

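The crop shows the dark stand, not red, with the bar face up. The paddle points left (+y) and the tab right, its end at crop (502,297). The hinge runs from bracket (390,145) to (366,422).

```bash
cat > h.py <<'E'
import numpy as np
from plant import telemetry, read_camera, camera_params, bot
def ray(uv,z,n='top'):
    c=camera_params(n);K,R,t=c['intrinsics'],c['R'],c['t']
    d=R.T@np.linalg.inv(K)@np.r_[uv,1.];C=-R.T@t
    return C+d*(z-C[2])/d[2]
E
python3 - <<'E'
from h import *
f=lambda p,z:ray((np.array(p)+.5)/7-.5+[340,205],z)
b=[f(p,.01) for p in [(130,113),(593,160),(567,467),(100,410)]]
print('base',np.round(b,4),np.mean(b,0))
h=[f(p,.065) for p in[(390,145),(366,422)]];print(h,np.mean(h,0))
for z in(.06,.07,.08):print('free',f((162,262),z))
for z in(.05,.06):print('tab',f((502,297),z))
for v in (b[0]-b[3],b[1]-b[2],h[0]-h[1]):print(np.degrees(np.arctan2(v[1],v[0])),np.linalg.norm(v))
v=np.mean(b[:1]+b[3:],0)-np.mean(b[1:3],0);print(np.degrees(np.arctan2(-v[0],v[1])),np.linalg.norm(v))
# scene-camera check of beaker position, other stands
print('beaker',ray((373,150),.05),'red stand',ray((482,246),.03),'jar',ray((326,225),.06))
E
```

```text
base [[ 0.6174 -0.1507  0.01  ]
 [ 0.6055 -0.3005  0.01  ]
 [ 0.5071 -0.2914  0.01  ]
 [ 0.5215 -0.1422  0.01  ]] [ 0.56285715 -0.22120748  0.01      ]
[array([ 0.60508361, -0.22516791,  0.065     ]), array([ 0.52129255, -0.2179913 ,  0.065     ])] [ 0.56318808 -0.2215796   0.065     ]
free [ 0.56806093 -0.15662922  0.06      ]
free [ 0.56780292 -0.15563514  0.07      ]
free [ 0.56754492 -0.15464106  0.08      ]
tab [ 0.56000444 -0.2622523   0.05      ]
tab [ 0.55984059 -0.26007338  0.06      ]
-5.105187113322656 0.09625782533025598
-5.250717977265716 0.09881141378923133
-4.895376313747198 0.08409783577582729
-5.037923649535352 0.15007407832133346
beaker [ 0.77246643 -0.17844371  0.05      ] red stand [ 0.5661493  -0.42144642  0.03      ] jar [ 0.60270419 -0.07736032  0.06      ]
```

```bash
cat >> h.py <<'E'
from scipy.spatial.transform import Rotation as Ro
H=np.array([.563,-.2214,0]);a=np.radians(-5.)
def S(sx,sy,z): # stand coords -> world, z absolute
    return H+np.array([np.cos(a)*sx-np.sin(a)*sy,np.sin(a)*sx+np.cos(a)*sy,z])
def go(sx,sy,ztip,n=1,yaw=85.):
    s=telemetry.get_state();R=np.array(s['tool_rot']);p=np.array(s['eef_pos'])
    y=np.radians(yaw);X=np.array([np.cos(y),np.sin(y),0]);Z=np.array([0,0,-1.])
    T=np.c_[X,np.cross(Z,X),Z]
    d=R.T@(S(sx,sy,ztip+bot.finger_overhang)-p);r=Ro.from_matrix(R.T@T).as_rotvec()
    print('shift',np.round(d,4),'turn',np.round(r,4))
def where():
    s=telemetry.get_state();R=np.array(s['tool_rot']);p=np.array(s['eef_pos']);t=p+R[:,2]*bot.finger_overhang
    q=t-H;print('t',s['clock'],'tip stand xy',np.round([np.cos(a)*q[0]+np.sin(a)*q[1],-np.sin(a)*q[0]+np.cos(a)*q[1]],4),'z',round(t[2],4),'F',np.round(s['wrist_force'],1),'yaw',np.degrees(np.arctan2(R[1,0],R[0,0])))
E
python3 -c "
from h import *;print(bot.finger_overhang);go(0,-.026,.17)"
```

```text
0.019
shift [ 0.4408 -0.2234  0.0266] turn [-0.0021 -0.0013 -1.1307]
```

```bash
python3 -m inch '[0.015,-0.008,0,0,0,-0.05, 0.045,-0.023,0,0,0,-0.14, 0.075,-0.038,0,0,0,-0.23, 0.105,-0.053,0,0,0,-0.32, 0.135,-0.068,0,0,0,-0.41, 0.165,-0.083,0,0,0,-0.5, 0.195,-0.098,0,0,0,-0.59, 0.22,-0.112,0,0,0,-0.66]' 255 20; python3 -c "
from h import *;where();go(0,-.026,.17)"
```

```text
clock: 0.77
eef_pos: [0.3949, -0.4249, 0.2161]
tool_rot: [[0.521, 0.853, 0.001], [0.853, -0.521, 0.002], [0.002, 0.0, -1.0]]
wrist_force: [-0.2, -0.3, -0.7]
grip_width: -0.0004
grasp_force: 0.0
t 0.7667 tip stand xy [-0.1497 -0.2173] z 0.1971 F [-0.2 -0.3 -0.7] yaw 58.59060234480169
shift [0.2379 0.049  0.0276] turn [ 0.0005 -0.0019 -0.4609]
```

```bash
python3 -m inch '[0.034,0.007,0.004,0,0,-0.06, 0.068,0.014,0.008,0,0,-0.12, 0.102,0.021,0.012,0,0,-0.18, 0.136,0.028,0.016,0,0,-0.24, 0.17,0.035,0.02,0,0,-0.3, 0.204,0.042,0.024,0,0,-0.36, 0.228,0.047,0.027,0,0,-0.42, 0.238,0.049,0.028,0,0,-0.461]'; python3 -c "
from h import *;where();go(0,-.026,.1)
import cv2;cv2.imwrite('pics/w1.png',read_camera('wrist')[:,:,::-1])"
```

```text
clock: 1.43
eef_pos: [0.5627, -0.2456, 0.1877]
tool_rot: [[0.084, 0.996, 0.001], [0.996, -0.084, 0.005], [0.005, 0.001, -1.0]]
wrist_force: [0.1, 0.1, -0.3]
grip_width: 0.0001
grasp_force: 0.0
t 1.4333 tip stand xy [ 0.0019 -0.0241] z 0.1687 F [ 0.1  0.1 -0.3] yaw 85.1947309289893
shift [-0.0021 -0.0019  0.0687] turn [ 0.0008 -0.0048  0.0034]
```

View pics/w1.png

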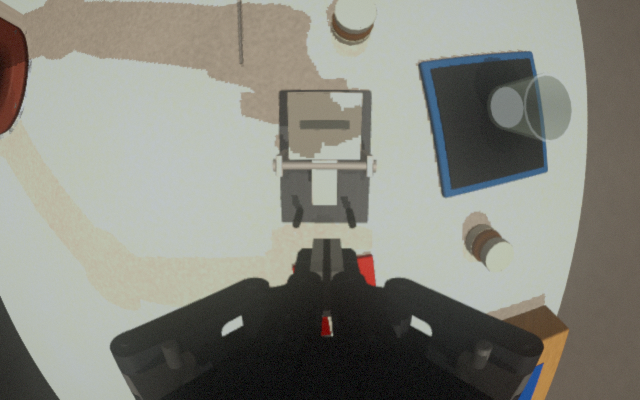

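The wrist view shows the dark stand below and ahead, with the brackets at (278,166) and (373,166) and the tab's end at (324,205). The closed tips are at (327,243). I'll use this view to cross-check the hinge position.

```bash
python3 - <<'E'
from h import *
c=camera_params('wrist');K,R,t=c['intrinsics'],c['R'],c['t'];C=-R.T@t
def w(u,v,z):
    x=np.array([u-K[0,2],v-K[1,2]]);r=np.hypot(*x);th=r/K[0,0]
    d=R.T@np.r_[x/r*np.sin(th),np.cos(th)];return C+d*(z-C[2])/d[2]
print(C)
l,r=w(277.5,166,.065),w(373.5,166,.065);print(l,r,(l+r)/2,np.linalg.norm(r-l))
print('tab',w(324,205.5,.055),S(0,-.04,0),'corners',[w(*p,.01) for p in [(279,90),(371,90),(370,221),(282,221)]])
E
```

```text
[ 0.56790165 -0.17805339  0.34568242]
[ 0.5194743  -0.21869638  0.065     ] [ 0.60777975 -0.22606966  0.065     ] [ 0.56362702 -0.22238302  0.065     ] 0.0886127354364951
tab [ 0.55874431 -0.26299804  0.055     ] [ 0.55951377 -0.26124779  0.        ] corners [array([ 0.52002734, -0.14371628,  0.01      ]), array([ 0.6183567 , -0.15199143,  0.01      ]), array([ 0.60866897, -0.29919895,  0.01      ]), array([ 0.50736904, -0.29075307,  0.01      ])]
```

```bash
python3 -m inch '[-0.001,-0.001,0.02,0,-0.005,0.003, -0.002,-0.002,0.04,0,-0.005,0.003, -0.003,-0.002,0.06,0,-0.005,0.003, -0.003,-0.002,0.08,0,-0.005,0.003, -0.003,-0.002,0.094,0,-0.005,0.003, -0.003,-0.002,0.094,0,-0.005,0.003]'; python3 -c "
from h import *;where();go(0,-.027,.033)"
```

```text
clock: 1.98
eef_pos: [0.5536, -0.2568, 0.091]
tool_rot: [[0.102, 0.995, -0.008], [0.995, -0.102, -0.004], [-0.005, -0.008, -1.0]]
wrist_force: [-0.1, 1.1, -0.7]
grip_width: -0.0003
grasp_force: 0.0
t 1.9833 tip stand xy [-0.0064 -0.0362] z 0.072 F [-0.1  1.1 -0.7] yaw 84.14300347791274
shift [0.0094 0.0065 0.0389] turn [-0.008   0.0046 -0.015 ]
```

```bash
python3 -m inch '[0,0,0,0,0,0,0,0,0,0,0,0,0,0,0,0,0,0]'; python3 -c "
from h import *;where();go(0,-.027,.033)"
```

```text
clock: 2.23
eef_pos: [0.5583, -0.2564, 0.0957]
tool_rot: [[0.1, 0.995, 0.002], [0.995, -0.1, -0.006], [-0.006, 0.003, -1.0]]
wrist_force: [0.8, 0.8, 0.8]
grip_width: -0.0001
grasp_force: 0.0
t 2.2333 tip stand xy [-0.0016 -0.0354] z 0.0767 F [0.8 0.8 0.8] yaw 84.23349107138331
shift [0.0086 0.0014 0.0436] turn [ 0.0025  0.0061 -0.0134]
```

```bash
python3 -m inch '[0.004,0.001,0,0,0.006,-0.013, 0.008,0.001,0,0,0.006,-0.013, 0.008,0.001,0,0,0.006,-0.013, 0.008,0.001,0,0,0.006,-0.013, 0.008,0.001,0,0,0.006,-0.013]'; python3 -c "
from h import *;where();go(0,-.027,.033)"
```

```text
clock: 2.65
eef_pos: [0.5595, -0.2476, 0.0943]
tool_rot: [[0.086, 0.996, 0.0], [0.996, -0.086, 0.001], [0.001, 0.0, -1.0]]
wrist_force: [-0.8, 0.1, 0.1]
grip_width: 0.0
grasp_force: 0.0
t 2.65 tip stand xy [-0.0012 -0.0264] z 0.0753 F [-0.8  0.1  0.1] yaw 85.03997926029845
shift [-0.0006  0.0012  0.0423] turn [ 0.0002 -0.0009  0.0007]
```

Good. Now press the tab down gently.

```bash
python3 -m inch '[0,0.001,0.006,0,0,0, 0,0.001,0.012,0,0,0, 0,0.001,0.018,0,0,0, 0,0.001,0.024,0,0,0, 0,0.001,0.03,0,0,0, 0,0.001,0.036,0,0,0, 0,0.001,0.042,0,0,0, 0,0.001,0.042,0,0,0]'; python3 -c "
from h import *;where()
import cv2;cv2.imwrite('pics/s2.png',cv2.resize(read_camera('scene')[130:310,140:380,::-1],None,fx=3,fy=3))"
```

```text
clock: 3.32
eef_pos: [0.5594, -0.2475, 0.0504]
tool_rot: [[0.087, 0.996, -0.003], [0.996, -0.087, 0.002], [0.002, -0.003, -1.0]]
wrist_force: [-0.6, -0.0, -0.1]
grip_width: -0.0
grasp_force: 0.0
t 3.3167 tip stand xy [-0.0014 -0.0263] z 0.0314 F [-0.6 -0.  -0.1] yaw 85.01904741103824
```

View pics/s2.png

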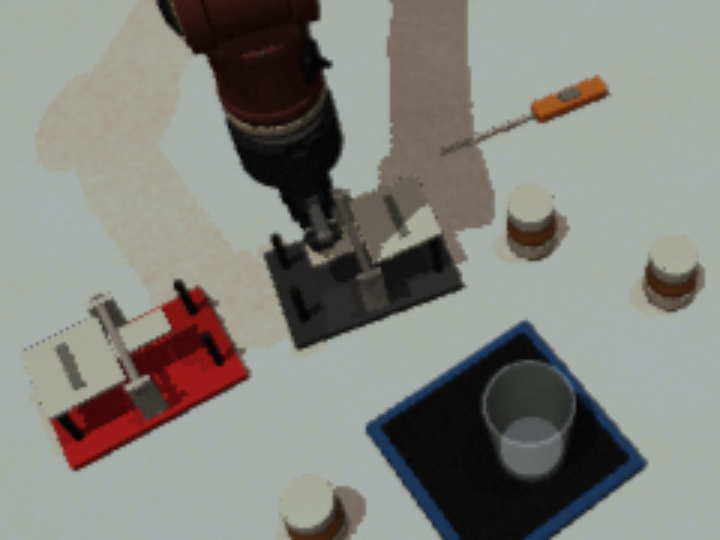

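The scene crop shows the tips at the tab, about (325,235), but the paddle is still near level. I'll project the expected tip and paddle points to see which of them is off.

```bash
python3 - <<'E'
from h import *
import cv2
c=camera_params('scene')
def pj(X):
    x=c['intrinsics']@(c['R']@X+c['t']);return x[:2]/x[2]
s=telemetry.get_state();p=np.array(s['eef_pos']);print(s['clock'],p)
pts={'tip':S(0,-.0263,.0314),'tcp':S(0,-.0263,.05),'hinge+':S(.042,0,.065),'hinge-':S(-.042,0,.065)}
for A in(0,.3,.6,1.05):
    for x in(-.033,.033):pts[f'edge{A},{x}']=S(x,.068*np.cos(A),.06+.068*np.sin(A))
for k,v in pts.items():print(k,np.round((pj(v)-[140,130])*3))
im=cv2.imread('pics/s2.png')[150:330,230:490];cv2.imwrite('pics/s2c.png',cv2.convertScaleAbs(cv2.resize(im,None,fx=3,fy=3,interpolation=cv2.INTER_CUBIC),alpha=1.8))
E
```

```text
3.3667 [ 0.55984321 -0.24762365  0.05113253]
tip [327. 263.]
tcp [323. 252.]
hinge+ [367. 271.]
hinge- [335. 193.]
edge0,-0.033 [415. 178.]
edge0,0.033 [442. 237.]
edge0.3,-0.033 [409. 165.]
edge0.3,0.033 [437. 225.]
edge0.6,-0.033 [397. 156.]
edge0.6,0.033 [424. 216.]
edge1.05,-0.033 [368. 150.]
edge1.05,0.033 [395. 211.]
```

View pics/s2c.png

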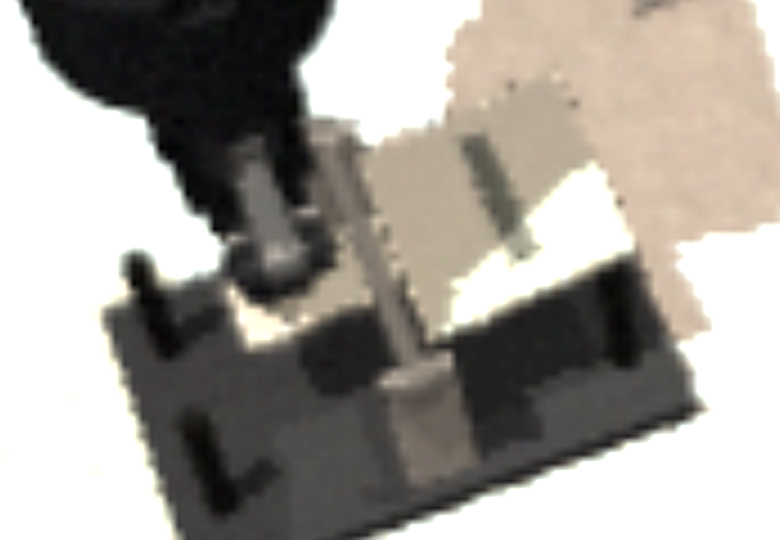

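```bash
python3 - <<'E'
from h import *
import cv2
where()
a=cv2.resize(read_camera('scene')[130:310,140:380,::-1],None,fx=3,fy=3)
b=cv2.imread('pics/s2.png');print('diff',np.abs(a.astype(int)-b).mean())
w=read_camera('wrist')[:,:,::-1];where()
top=read_camera('top')[200:290,330:450,::-1]
A=cv2.resize(a[150:330,230:490],(390,270));T=cv2.resize(top,(390,292))
out=np.zeros((592,800,3),np.uint8);out[:270,:390]=A;out[300:592,:390]=T;out[:400,400:]=w[0:400,120:520]
cv2.imwrite('pics/s3.png',cv2.convertScaleAbs(out,alpha=1.5))
E
```

```text
t 3.3667 tip stand xy [-0.0009 -0.0264] z 0.0321 F [-0.8  0.2 -0.1] yaw 85.02155069129633
diff 0.7189866255144033
t 3.4667 tip stand xy [-0.0001 -0.0265] z 0.0331 F [ 0.4  0.3 -0.3] yaw 85.01824369592234
```

View pics/s3.png

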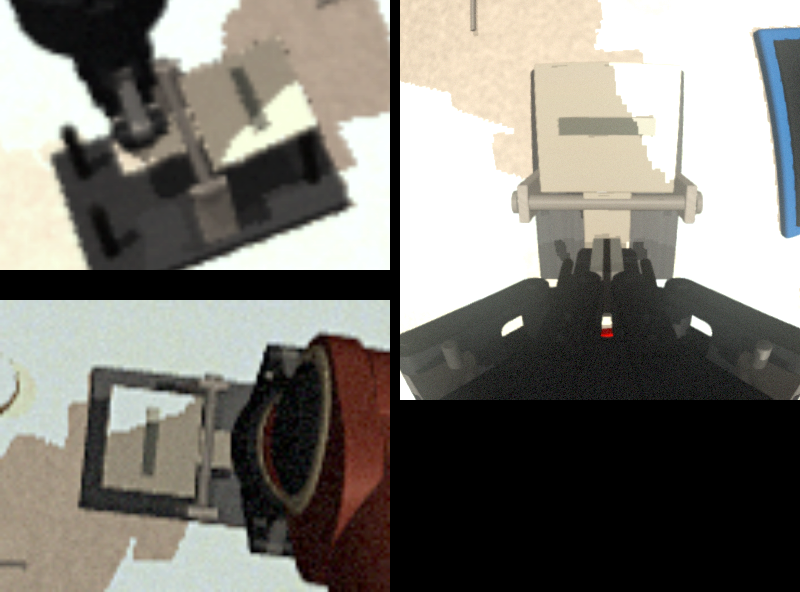

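The scene inset and the wrist view both show the closed tips still just above the tab, and the paddle nearly level. In wrist pixels the brackets are at (243,203) and (409,203) and the tip end at (326,238). Next I'll check the camera height and where the tip really is.

```bash
python3 - <<'E'
from h import *
where()
c=camera_params('wrist');K,R,t=c['intrinsics'],c['R'],c['t'];C=-R.T@t
def dr(u,v):
    x=np.array([u-K[0,2],v-K[1,2]]);r=np.hypot(*x);th=r/K[0,0]
    return R.T@np.r_[x/r*np.sin(th),np.cos(th)]
def w(u,v,z):
    d=dr(u,v);return C+d*(z-C[2])/d[2]
print(C);l,r=w(243,203,.065),w(409,203,.065);print((l+r)/2,np.linalg.norm(r-l))
e=[w(u,64,.06) for u in(254,404)];print('edge',e,np.linalg.norm(e[1]-e[0]))
s=telemetry.get_state();p=np.array(s['eef_pos']);Rt=np.array(s['tool_rot'])
# tip far edge (toward +toolx by 11mm): ray vs. line p+11mm*x + k z
for off in(.0,.011):
  for v in(236,240):
    d=dr(326,v);P=p+off*Rt[:,0]
    A=np.c_[d,-Rt[:,2]];k=np.linalg.lstsq(A,P-C,rcond=None)[0];print(off,v,'tip z',(P+k[1]*Rt[:,2])[2])
E
```

```text
t 3.5167 tip stand xy [ 0.0001 -0.0265] z 0.0334 F [ 1.1 -0.2 -0.1] yaw 85.01860618793589
[ 0.56618786 -0.1793672   0.21020093]
[ 0.56245818 -0.22120656  0.065     ] 0.08301374079516574
edge [array([ 0.533647  , -0.14984605,  0.06      ]), array([ 0.60618645, -0.15594738,  0.06      ])] 0.07279559560639581
0.0 236 tip z 0.042113632973178064
0.0 240 tip z 0.04810948258995938
0.011 236 tip z 0.06896583502655218
0.011 240 tip z 0.07400382382854609
```

```bash
python3 -m inch '[0,0,0.003,0,0,0, 0,0,0.006,0,0,0, 0,0,0.009,0,0,0, 0,0,0.012,0,0,0, 0,0,0.012,0,0,0,0,0,0.012,0,0,0]'; python3 - <<'E'
from h import *
import cv2
where()
a=cv2.resize(read_camera('scene')[180:240,210:310,::-1],None,fx=4,fy=4,interpolation=cv2.INTER_CUBIC)
w=read_camera('wrist')[:,120:520,::-1];where()
out=np.zeros((400,800,3),np.uint8);out[:240,:400]=a;out[:,400:]=w
cv2.imwrite('pics/s4.png',cv2.convertScaleAbs(out,alpha=1.5))
E
```

```text
clock: 4.02
eef_pos: [0.5602, -0.2478, 0.0398]
tool_rot: [[0.087, 0.996, -0.001], [0.996, -0.087, 0.001], [0.001, -0.001, -1.0]]
wrist_force: [0.8, -0.6, 0.5]
grip_width: 0.0001
grasp_force: 0.0
t 4.0167 tip stand xy [-0.0005 -0.0265] z 0.0208 F [ 0.8 -0.6  0.5] yaw 85.02618487394058
t 4.1167 tip stand xy [-0.0005 -0.0266] z 0.0209 F [-0.2  0.1  0.2] yaw 85.0102131586926
```

View pics/s4.png

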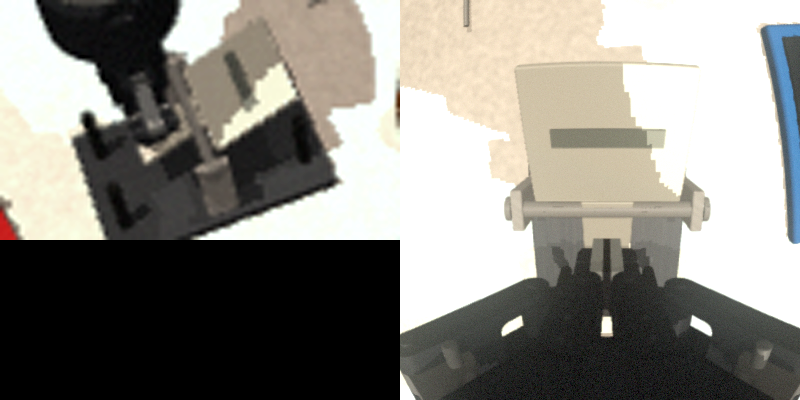

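The paddle is now lifting, so contact is made; its edge is at v≈66, 182 px wide. I'll work out the angle from that, and from the angle the true tip height.

```bash
python3 - <<'E'
from h import *
from scipy.optimize import brentq
c=camera_params('wrist');K,R,t=c['intrinsics'],c['R'],c['t'];C=-R.T@t
def px(X):
    x=R@X+t;th=np.arctan2(np.hypot(*x[:2]),x[2]);return K[:2,2]+K[0,0]*th*x[:2]/np.hypot(*x[:2])
for A in np.arange(0,1.1,.1):
    e=[px(S(x,.068*np.cos(A)-.0025*np.sin(A),.06+.068*np.sin(A)+.0025*np.cos(A))) for x in(-.033,.033)]
    print(round(A,1),np.round(e).tolist(),'tip z',round(60-15.5*np.tan(A)+2.5/np.cos(A),1))
where()
E
```

```text
0.0 [[253.0, 60.0], [404.0, 60.0]] tip z 62.5
0.1 [[249.0, 58.0], [408.0, 59.0]] tip z 61.0
0.2 [[245.0, 59.0], [412.0, 59.0]] tip z 59.4
0.3 [[241.0, 61.0], [417.0, 61.0]] tip z 57.8
0.4 [[236.0, 65.0], [422.0, 65.0]] tip z 56.2
0.5 [[231.0, 71.0], [427.0, 72.0]] tip z 54.4
0.6 [[226.0, 80.0], [432.0, 81.0]] tip z 52.4
0.7 [[221.0, 92.0], [438.0, 93.0]] tip z 50.2
0.8 [[216.0, 107.0], [443.0, 108.0]] tip z 47.6
0.9 [[211.0, 126.0], [448.0, 127.0]] tip z 44.5
1.0 [[207.0, 148.0], [452.0, 148.0]] tip z 40.5
t 4.1167 tip stand xy [-0.0005 -0.0266] z 0.0209 F [-0.2  0.1  0.2] yaw 85.0102131586926
```

The angle is about 0.38 rad, so the real tip is near z=0.056. That is about 35 mm higher than the stated 19 mm overhang implies, so I'll use an overhang of about -16 mm from here on. Next I press a further 18 mm.

```bash
sed -i 's/^from plant.*/&\nOV=-.016/; s/bot.finger_overhang/OV/g' h.py
cat >> h.py <<'E'
def shot(name):
    import cv2
    a=cv2.resize(read_camera('scene')[150:250,190:340,::-1],(600,400),interpolation=cv2.INTER_CUBIC);cv2.imwrite(name,cv2.convertScaleAbs(a,alpha=1.5))
E
python3 -m inch '[0,0,0.003,0,0,0, 0,0,0.006,0,0,0, 0,0,0.009,0,0,0, 0,0,0.012,0,0,0, 0,0,0.015,0,0,0, 0,0,0.018,0,0,0, 0,0,0.018,0,0,0,0,0,0.018,0,0,0]'; python3 -c "
from h import *
where()
import cv2
a=cv2.resize(read_camera('scene')[180:240,210:310,::-1],None,fx=4,fy=4,interpolation=cv2.INTER_CUBIC)
w=read_camera('wrist')[:,120:520,::-1]
out=np.zeros((400,800,3),np.uint8);out[:240,:400]=a;out[:,400:]=w
cv2.imwrite('pics/s5.png',cv2.convertScaleAbs(out,alpha=1.5))
"
```

```text
clock: 4.78
eef_pos: [0.56, -0.2477, 0.0215]
tool_rot: [[0.087, 0.996, -0.001], [0.996, -0.087, 0.001], [0.001, -0.001, -1.0]]
wrist_force: [0.2, 0.7, -0.1]
grip_width: -0.0001
grasp_force: 0.1
t 4.7833 tip stand xy [-0.0007 -0.0265] z 0.0375 F [ 0.2  0.7 -0.1] yaw 85.01439240280777
```

View pics/s5.png

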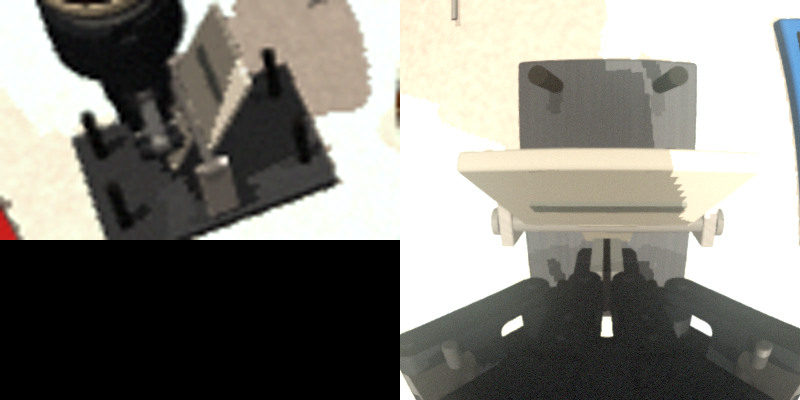

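The paddle is now up at roughly 60°: the wrist view has its free edge at v≈152–172 and about 290 px wide. Next I lift off straight up and go over to the +y side.

```bash
python3 - <<'E'
from h import *
c=camera_params('wrist');K,R,t=c['intrinsics'],c['R'],c['t']
def px(X):
    x=R@X+t;th=np.arctan2(np.hypot(*x[:2]),x[2]);return K[:2,2]+K[0,0]*th*x[:2]/np.hypot(*x[:2])
for A in np.arange(.8,1.3,.1):
    print(round(A,1),[np.round(px(S(x,.068*np.cos(A)-k*np.sin(A),.06+.068*np.sin(A)+k*np.cos(A)))).tolist() for x in(-.033,.033) for k in(.0025,-.0025)])
go(0,-.027,.18)
E
```

```text
0.8 [[190.0, 108.0], [195.0, 94.0], [470.0, 109.0], [464.0, 94.0]]
0.9 [[183.0, 131.0], [188.0, 113.0], [477.0, 132.0], [472.0, 114.0]]
1.0 [[177.0, 158.0], [181.0, 138.0], [483.0, 159.0], [479.0, 138.0]]
1.1 [[173.0, 189.0], [176.0, 166.0], [487.0, 189.0], [484.0, 167.0]]
1.2 [[172.0, 221.0], [173.0, 197.0], [488.0, 221.0], [488.0, 198.0]]
shift [-0.0005  0.0004 -0.1422] turn [-0.0007 -0.0014  0.0003]
```

```bash
python3 -m inch '[0,0,-0.01,0,0,0, 0,0,-0.03,0,0,0, 0,0,-0.05,0,0,0, 0,0,-0.07,0,0,0, 0,0,-0.09,0,0,0, 0,0,-0.105,0,0,0, 0,0,-0.118,0,0,0, 0,0,-0.118,0,0,0]' && python3 -m inch '[0.015,0,0,0,0,0, 0.03,0,0,0,0,0, 0.045,0,0,0,0,0, 0.06,0,0,0,0,0, 0.075,0,0,0,0,0, 0.09,0,0,0,0,0, 0.106,0,0,0,0,0, 0.106,0,0,0,0,0]' ; python3 -c "
from h import *;where();go(0,.08,.1)"
```

```text
clock: 5.55
eef_pos: [0.5626, -0.2483, 0.1441]
tool_rot: [[0.087, 0.996, 0.007], [0.996, -0.087, -0.001], [-0.001, 0.007, -1.0]]
wrist_force: [-0.3, -1.0, 0.0]
grip_width: -0.0003
grasp_force: 0.0
clock: 6.22
eef_pos: [0.57, -0.1349, 0.1399]
tool_rot: [[0.078, 0.997, -0.001], [0.997, -0.078, 0.006], [0.006, -0.001, -1.0]]
wrist_force: [-0.6, 1.6, -0.2]
grip_width: 0.0002
grasp_force: 0.0
t 6.2167 tip stand xy [-0.0005  0.0867] z 0.1559 F [-0.6  1.6 -0.2] yaw 85.52413810403951
shift [-0.0071  0.0006  0.0558] turn [-0.001  -0.0056  0.0092]
```

```bash
python3 -m inch '[0,0,0.01,0,0,0, 0,0,0.022,0,0,0, 0,0,0.034,0,0,0, 0,0,0.046,0,0,0, 0,0,0.055,0,0,0, 0,0,0.055,0,0,0, 0,0,0.055,0,0,0, 0,0,0.055,0,0,0]'; python3 -c "
from h import *;where();go(0,.0,.1)"
```

```text
clock: 6.88
eef_pos: [0.57, -0.1427, 0.0854]
tool_rot: [[0.087, 0.996, 0.001], [0.996, -0.087, 0.001], [0.001, 0.001, -1.0]]
wrist_force: [0.1, 0.4, -0.1]
grip_width: 0.0
grasp_force: 0.0
t 6.8833 tip stand xy [0.0001 0.079 ] z 0.1014 F [ 0.1  0.4 -0.1] yaw 84.99033848657737
shift [-0.0791 -0.0001  0.0014] turn [ 0.0007 -0.0008 -0.0002]
```

```bash
python3 -m inch '[-0.007,0,0,0,0,0, -0.014,0,0,0,0,0, -0.021,0,0,0,0,0, -0.028,0,0,0,0,0, -0.035,0,0,0,0,0, -0.042,0,0,0,0,0, -0.049,0,0,0,0,0, -0.056,0,0,0,0,0]'; python3 -m inch '[-0.007,0,0,0,0,0, -0.014,0,0,0,0,0, -0.021,0,0,0,0,0, -0.028,0,0,0,0,0, -0.035,0,0,0,0,0, -0.042,0,0,0,0,0, -0.049,0,0,0,0,0, -0.052,0,0,0,0,0]';python3 -c "
from h import *;where();go(0,-.04,.064)"
```

```text
clock: 7.55
eef_pos: [0.5647, -0.1988, 0.0852]
tool_rot: [[0.087, 0.996, 0.0], [0.996, -0.087, 0.001], [0.001, 0.0, -1.0]]
wrist_force: [0.4, 0.4, -1.0]
grip_width: -0.0002
grasp_force: 0.2
clock: 8.22
eef_pos: [0.5599, -0.2517, 0.085]
tool_rot: [[0.089, 0.996, -0.0], [0.996, -0.089, -0.0], [-0.0, -0.0, -1.0]]
wrist_force: [-0.6, -0.4, -0.7]
grip_width: 0.0002
grasp_force: 0.1
t 8.2167 tip stand xy [-0.0004 -0.0305] z 0.101 F [-0.6 -0.4 -0.7] yaw 84.92260635830927
shift [-0.0095  0.0005  0.037 ] turn [-0.0001  0.     -0.0014]
```

```bash
python3 -m inch '[-0.003,0,0.004,0,0,0, -0.006,0,0.009,0,0,0, -0.009,0,0.014,0,0,0, -0.012,0,0.019,0,0,0, -0.014,0,0.024,0,0,0, -0.014,0,0.029,0,0,0, -0.014,0,0.033,0,0,0, -0.014,0,0.033,0,0,0]'; python3 -c "
from h import *;where()"; python3 -m inch '[0,0,0.002,0,0,0,0,0,0.004,0,0,0,0,0,0.004,0,0,0]';python3 -c "
from h import *;where()"
```

```text
clock: 8.88
eef_pos: [0.5583, -0.2633, 0.0508]
tool_rot: [[0.087, 0.996, -0.002], [0.996, -0.087, 0.002], [0.002, -0.002, -1.0]]
wrist_force: [-0.6, 0.3, 0.3]
grip_width: -0.0001
grasp_force: 0.0
t 8.8833 tip stand xy [-0.001  -0.0422] z 0.0668 F [-0.6  0.3  0.3] yaw 85.03515015436503
clock: 9.13
eef_pos: [0.559, -0.2635, 0.0478]
tool_rot: [[0.087, 0.996, -0.0], [0.996, -0.087, 0.001], [0.001, -0.0, -1.0]]
wrist_force: [-0.1, 0.2, -0.4]
grip_width: 0.0003
grasp_force: 0.0
t 9.1333 tip stand xy [-0.0003 -0.0423] z 0.0638 F [-0.1  0.2 -0.4] yaw 85.0343498580557
```

```bash
python3 -m inch '[0,0,0.001,0,0,0,0,0,0.001,0,0,0,0,0,0.001,0,0,0]' | grep -E "force|eef"; python3 -m inch '[0,0,-0.01,0,0,0, 0,0,-0.03,0,0,0, 0,0,-0.05,0,0,0, 0,0,-0.075,0,0,0, 0,0,-0.1,0,0,0, 0,0,-0.12,0,0,0, 0,0,-0.13,0,0,0, 0,0,-0.13,0,0,0]' | grep -E "clock|force|eef"
python3 -m inch '[-0.02,0,0,0,0,0,-0.05,0,0,0,0,0,-0.08,0,0,0,0,0,-0.11,0,0,0,0,0,-0.14,0,0,0,0,0,-0.16,0,0,0,0,0,-0.16,0,0,0,0,0,-0.16,0,0,0,0,0]' | grep -E "clock|force|eef"
python3 -c "
from h import *
import cv2
a=cv2.resize(read_camera('scene')[140:290,190:340,::-1],(400,400),interpolation=cv2.INTER_CUBIC)
w=read_camera('wrist')[:,120:520,::-1]
cv2.imwrite('pics/end.png',cv2.convertScaleAbs(np.hstack([a,w]),alpha=1.5))"
```

```text
eef_pos: [0.5592, -0.2637, 0.0475]
wrist_force: [-1.2, 0.6, 2.0]
grasp_force: 1.0
clock: 10.05
eef_pos: [0.5607, -0.2644, 0.1803]
wrist_force: [0.6, 0.2, 0.4]
grasp_force: 0.0
clock: 10.72
eef_pos: [0.5433, -0.4245, 0.1745]
wrist_force: [1.1, -0.1, -1.4]
grasp_force: 0.0
```

View pics/end.png

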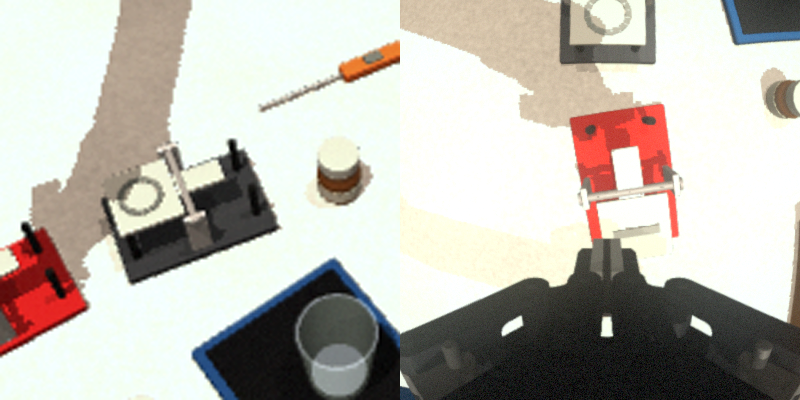

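The paddle lies flat with its ring face up at (140,193) in the left inset. The stand, beaker and thermometer look unmoved, and the tool is high and clear. I'm handing in the job.

```bash
python3 -c "
from plant import bot;print(bot.close_job())"
```

```text
the job is handed in; nothing more can be done
None
```

The tag paddle at the beaker's pad is flipped over and lies flat with its ring face up, and I handed the job in at about 11 s; the only oddity was that the closed fingertips sat about 35 mm higher than the stated 19 mm overhang, which I corrected from the images.

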